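# Load a cassette and hold the cue paddle half-way

## Robot

A 6-joint arm with a two-finger parallel gripper is mounted at the origin on the work surface. World frame = base frame: x ahead of the robot, y to its left, z up, the work surface at z = 0. Lengths are in mm, angles in rad, forces in N, time in s.
With the tool pointing down it reaches from about 350 to 725 mm from the base axis. Payload 6 kg.
Tool frame: the origin (TCP) lies between the finger pads; the fingertips stand 25 mm ahead of it and the grasp point (between the pads) lies 6 mm ahead of it (nose_length is the distance from the TCP to the fingertips, in mm); z points along the fingers, y is the line along which they close (so a half turn about z gives the same grasp; the last joint's range is limited). The gripper opens to 85 mm and grips with 20 to 120 N. Pads are 22 mm wide; open, the fingers measure 114 mm over their backs; the gripper's body (76 mm by 85 mm) begins 54 mm behind the grasp point. The pads swing forward as they close: fully open they stand 13 mm farther back than shut.
Start: joints at [-0.974, 0.04, 0.085, 0, -1.615, -0.334], TCP at [155.883, -579.376, 256.261] pointing down, gripper open.
Joint ranges: [-2.56, 2.56], [-1.29, 2.01], [-1.08, 1.49], [-3.29, 1.98], [-2.81, -0.18], [-2.99, 2.99]. Speed limits (rad/s): [2.57, 2.57, 3.01, 3.14, 3.14, 3.14].

## Interface

Orientations are given as a 3x3 rotation matrix whose columns are the frame's x, y, z axes.
In Python, from station import * gives the robot as it stands. The module is installed in compiled form; this text tells all that it offers. Calls block until the motion is done:
- move_pose(position, orientation): joint-space move of the TCP to a pose.
- move_straight(position, rotation=None, max_speed=150): straight line of the TCP; rotation=None keeps the orientation; max_speed is the mean speed in mm/s.
- move_joints(angles): joint-space move.
- gripper_to(opening, squeeze=None): finger opening in mm; squeeze is the grip in N (None keeps the last); returns when the fingers have stopped.
- hold(seconds).
- solve_ik(position, orientation): joint angles nearest the present ones, or None.
- state(): the state.
- grab_frame(name): name is "side" or "top" or "wrist"; returns the picture (400x640x3 uint8, blue, green, red); there is no depth.
- camera_model(name): a dict with "fovy" (degrees; the focal length in pixels is half the picture's height over the tangent of half this angle, whatever the lens; pixels are square), "cx", "cy" (the principal point, pixels), "k1" (the pictures are not rectified: a ray, as slopes to the right and down, at radius r is drawn at 1 + k1 r^2 times it, then the intrinsics apply), "camera_from_world" (4x4, takes a point from world to camera coordinates); the wrist camera has in their place "hand_eye" (4x4, takes a point from camera to tool coordinates, whose origin is the TCP and whose axes are the flange's). Camera axes: x right, y down, z forward; pixel columns grow to the right and rows downward; lengths in mm; the calibration is good to about 2 mm. A picture is of the moment at which its call begins: read the wrist's pose just before it. camera_model takes no time and is no camera call.
A pose or a line that the arm cannot do raises IKError and nothing moves.
- sign_off(): hands the job in; it is judged then, once.
The state is a dict: "clock": time; "qpos": joint angles; "qd": joint speeds; "tau": joint torques, N m; "ee_pos": TCP position; "eef_rot": TCP orientation; "ft_force": force on the tool from outside, world axes, zero at the start; "wrist_torque": the same for the moment, N m; "grip_width": finger opening in mm; "grip_force": force on a finger pad.
Only numpy, scipy, OpenCV 4.12 (cv2) and the standard library are available. Lean on these libraries where they do the work, as an engineer would, in place of code of your own. Each camera call takes 0.05 s, during which the arm holds its last target. There are 200 camera calls.

## Task

Take the orange cassette from the wooden rack, slide it upright and fully home into the slot on top of the silver tape player, and let go of it. Then, with closed fingers, press the yellow spring-loaded cue paddle about half-way down (8 mm of its 16 mm travel, never to the bottom: that would record over the tape) and finish while still holding it there. Leave the grey and blue cassettes in the rack and do not knock the two glass mugs.

Things in the scene. Friction and masses are not known exactly. Their poses are not given: they have to be found in the camera images.
- tape_orange_mid (a point): Centre of the orange cassette, a loose rigid box 100 mm long (its x), 12 mm thick (its y) and 64 mm high (its z), about 50 g (35 to 70 g), the same either way round. It stands on its long edge in one of the rack's three places, so its lower edge is 32 mm below this point and its upper edge 32 mm above; the part more than 24 mm above its lower edge stands clear of the rack. Pinch it across its thickness from above, by its top 25 mm.
- tape_grey_mid (a point): Centre of the grey cassette, same size, standing in another place of the rack. Leave it.
- tape_blue_mid (a point): Centre of the blue cassette, same size, standing in the third place of the rack. Leave it.
- rack: Fixed wooden cassette rack, 120 mm (x) by 216 mm (y), origin at the centre of its underside. Three places along its y at -70, 0 and +70 mm (any cassette may be in any place), each holding a cassette with its length along the rack's x; floor 6 mm thick, low walls whose tops are 30 mm above the table.
- deck: Fixed silver tape player, 170 mm (x) by 260 mm (y) by 70 mm high, origin at the centre of its underside, black front panel towards its -x. It may be on the left or the right, with the rack on the other side. On its flat top: the cassette slot at its y = +45 mm and the yellow cue paddle at y = -55 mm (both at x = 0).
- deck_slot (a point): Centre of the slot's mouth, level with the player's top (70 mm above the table). The slot is 104 mm long along the player's y and 15 mm wide along its x, between two black lines; its top 12 mm flare out to a mouth 112 mm by 23 mm. 36 mm deep in all, with a flat floor. A cassette that is fully home has its centre 4 mm below this point and stands 28 mm proud of the top. Axes as the player's.
- cue_key_top (a point): Centre of the top of the yellow cue paddle, 34 mm (x) by 28 mm (y), 22 mm above the player's top when not pressed. It slides straight down; axes as the player's.
- cue_key (a joint): Travel of the cue paddle in m: 0 released, 0.016 at the bottom; half-way is 0.008. Spring: about 2 N to start it, 6 N at half-way (0.5 N per mm), 10 N at the bottom; it springs back when let go.
- mug_a_mid (a point): Centre of a glass mug, 95 mm high, 66 mm across, standing beyond the player and rack. Do not knock it.
- mug_b_mid (a point): Centre of a second such glass mug. Do not knock it.

How it is judged:
By the outcome, as a careful person would: the job done as asked, in the order asked, and still so for the second after the job is handed in, while the arm keeps its last pose, push and grip.
It also fails if it takes over 50 s, if anything falls off the work surface, if the arm or the gripper's body presses on something with over 40 N, if the wrist force passes 120 N, or if a joint passes its speed limit or range.

## Working session

There is one attempt and no reset: what is moved stays moved. The work goes in short steps, each a Python script; the robot and the scene stay as the last script left them, time stands still between calls to the robot, and variables do not carry over. Pictures are saved under pics/ and viewed, at most 10 in all, crops included, and the job is handed in when it is done.

```bash
mkdir -p pics; python3 - <<'E'
from station import *
import cv2
for n in("top","side"):
    cv2.imwrite(f"pics/{n}0.png",grab_frame(n)); m=camera_model(n); print(n,m)
print(camera_model("wrist")); print(state())
E
```

```text
top {'fovy': 53.201987157314164, 'cx': 316.0714124919842, 'cy': 200.25818587580264, 'k1': -0.009148348177945536, 'camera_from_world': array([[-2.76738259e-02, -9.98774472e-01, -4.10330674e-02,
         4.95113351e+01],
       [-9.98356009e-01,  2.96768128e-02, -4.90363693e-02,
         6.56604471e+02],
       [ 5.01940046e-02,  3.96085855e-02, -9.97953767e-01,
         8.50515665e+02],
       [ 0.00000000e+00,  0.00000000e+00,  0.00000000e+00,
         1.00000000e+00]])}
side {'fovy': 53.05402345606013, 'cx': 315.77308450861227, 'cy': 198.95086106354822, 'k1': -0.09496281197317141, 'camera_from_world': array([[-7.85648292e-01, -6.18652276e-01, -5.11116706e-03,
         5.33193314e+02],
       [-4.47539321e-01,  5.74011243e-01, -6.85725637e-01,
         3.65138349e+02],
       [ 4.27159593e-01, -5.36451727e-01, -7.27842172e-01,
         7.12223326e+02],
       [ 0.00000000e+00,  0.00000000e+00,  0.00000000e+00,
         1.00000000e+00]])}
{'fovy': 62.65916459325829, 'cx': 315.4433941874262, 'cy': 197.51030964373928, 'k1': -0.0017180154458009333, 'hand_eye': array([[-1.27647402e-04, -9
[... 410 characters left out ...]
4,
       -1.61549877e+00, -3.33703237e-01]), 'qd': array([-0.00070625, -0.00083558,  0.00282477,  0.00193001, -0.00143019,
        0.00054349]), 'tau': array([-4.29764405e-03, -3.69343758e+01,  3.48284769e+01,  6.95174977e+00,
       -4.49468076e-03, -1.41680511e-05]), 'ee_pos': array([ 155.88050987, -579.13543215,  255.37612749]), 'eef_rot': array([[-9.65659535e-01, -2.59810231e-01, -5.53813993e-04],
       [-2.59810781e-01,  9.65658374e-01,  1.50401896e-03],
       [ 1.44035607e-04,  1.59625710e-03, -9.99998716e-01]]), 'ft_force': array([ 0.01105104, -0.88987021, -0.06841257]), 'wrist_torque': array([0.02463699, 0.02356142, 0.00438795]), 'grip_force': 0.0, 'grip_width': 85.48911379239976}
```

View pics/top0.png

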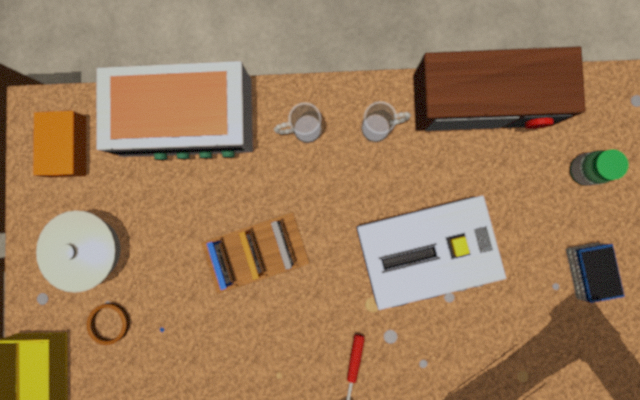

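View pics/side0.png

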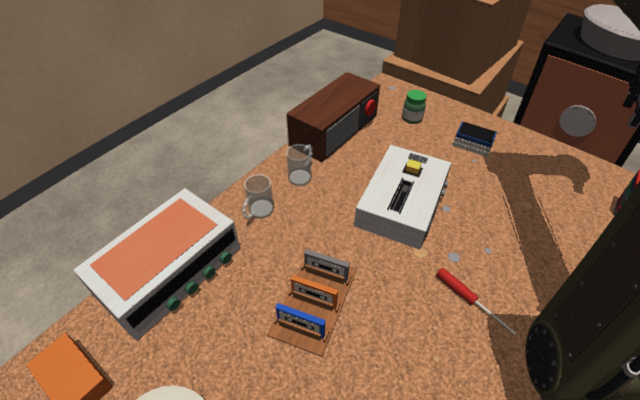

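The top view shows the orange cassette in the middle place at about (249,255), the slot at (410,257), the key at (460,246), and the mugs at (305,122) and (378,121). The side view agrees with this. I'll turn these into rough positions and move the wrist camera over the rack.

```bash
cat > h.py <<'E'
from station import *
import numpy as np, cv2
def cam(name,st=None):
    m=camera_model(name); f=200/np.tan(np.radians(m["fovy"])/2)
    K=np.array([[f,0,m["cx"]],[0,f,m["cy"]],[0,0,1]]); D=np.array([m["k1"],0,0,0,0.])
    if name=="wrist":
        T=np.eye(4);T[:3,:3]=st["eef_rot"];T[:3,3]=st["ee_pos"]; W=T@m["hand_eye"]
    else: W=np.linalg.inv(m["camera_from_world"])
    return K,D,W
def pix(c,uv,z):
    K,D,W=c; n=cv2.undistortPoints(np.array(uv,float).reshape(-1,1,2),K,D)[:,0]
    d=np.c_[n,np.ones(len(n))]@W[:3,:3].T; o=W[:3,3]
    return o+d*((z-o[2])/d[:,2])[:,None]
def proj(c,P):
    K,D,W=c; M=np.linalg.inv(W)
    return cv2.projectPoints(np.array(P,float).reshape(-1,1,3),cv2.Rodrigues(M[:3,:3])[0],M[:3,3],K,D)[0][:,0]
def Rdown(a):  # tool x at heading a, z down
    c,s=np.cos(a),np.sin(a); return np.array([[c,s,0],[s,-c,0],[0,0,-1.]])
E
cat > a.py <<'E'
from h import *
t=cam("top")
np.set_printoptions(precision=3,suppress=True)
print("orange top",pix(t,[(242,234),(257,277),(249,255)],70)[:,:2])
print("slot ends/mid",pix(t,[(382,265),(438,250),(410,257)],70)[:,:2])
print("deck corners",pix(t,[(359,226),(484,198),(506,277),(378,307)],70)[:,:2])
print("key",pix(t,[(460,246)],92)); print("mugs",pix(t,[(305,118),(378,117)],95)[:,:2])
E
python3 a.py
```

```text
orange top [[590.454 182.203]
 [502.438 153.081]
 [547.342 168.598]]
slot ends/mid [[ 520.838 -100.493]
 [ 548.042 -213.187]
 [ 535.466 -156.964]]
deck corners [[ 600.346  -56.967]
 [ 649.604 -309.079]
 [ 491.257 -344.778]
 [ 437.476  -89.593]]
key [[ 556.503 -250.259   92.   ]]
mugs [[ 819.187   45.146]
 [ 815.673 -100.076]]
```

```bash
python3 - <<'E'
from h import *
np.set_printoptions(precision=3,suppress=True)
for a in (.32+np.pi,.32):
  print("rack",solve_ik([547,168,210],Rdown(a)))
for a in (.2+np.pi/2,.2-np.pi/2): print("slot",solve_ik([535,-157,160],Rdown(a)), solve_ik([556,-250,130],Rdown(a)))
move_pose([547,168,210],Rdown(.32+np.pi)); hold(.3)
s=state(); im=grab_frame("wrist"); cv2.imwrite("pics/w1.png",im); np.save("w1.npy",dict(s))
print(s["ee_pos"],s["clock"])
E
```

```text
rack [ 0.649 -0.034 -0.073  0.    -1.531 -1.899]
rack [ 0.649 -0.034 -0.073  0.    -1.531  1.242]
slot None [-0.094  0.087 -0.096  0.    -1.388 -2.847]
slot [ 0.075 -0.063 -0.192  0.    -1.441  0.125] [-0.094  0.087 -0.096  0.    -1.388  0.294]
[547.081 167.776 210.021] 3.3667
```

View pics/w1.png

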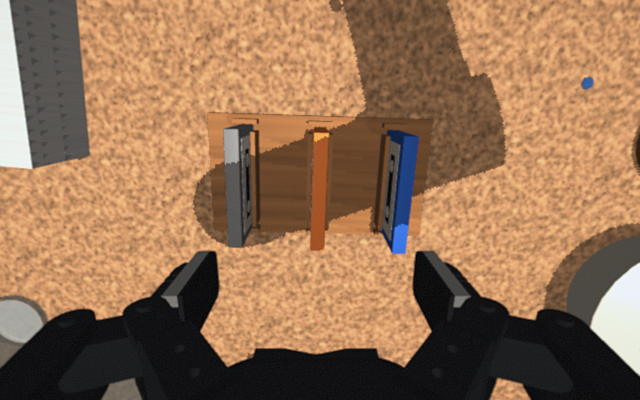

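The orange cassette's top face runs from about (319,129) to (317,249), and the fingers straddle it. Next I'll fit it more precisely by colour.

```bash
python3 - <<'E'
from h import *
np.set_printoptions(precision=2,suppress=True)
s=np.load("w1.npy",allow_pickle=True).item(); im=cv2.imread("pics/w1.png")
c=cam("wrist",s)
print(im[200,296:340:2].tolist()); print(im[120:140:2,318].tolist())
hsv=cv2.cvtColor(im,cv2.COLOR_BGR2HSV)
m=((hsv[...,1]>185)&(hsv[...,0]<20)&(hsv[...,2]>90)).astype(np.uint8)
m[:,:295]=0;m[:,345:]=0;m[:110]=0;m[260:]=0
n,l,st,ce=cv2.connectedComponentsWithStats(m); k=1+np.argmax(st[1:,4]); print(st[k])
for r in range(126,252,8): x=np.where(l[r]==k)[0]; print(r,x.min() if len(x) else None,x.max() if len(x) else None,end='; ')
ys,xs=np.where(l==k); P=pix(c,np.c_[xs,ys],70)[:,:2].astype(np.float32)
r=cv2.minAreaRect(P); print("\nrect",r); print(cv2.boxPoints(r))
E
```

```text
[[43, 69, 103], [41, 67, 101], [43, 71, 103], [44, 70, 101], [41, 66, 101], [41, 70, 107], [48, 78, 115], [49, 73, 102], [41, 79, 151], [39, 85, 166], [38, 85, 165], [40, 86, 165], [39, 85, 165], [38, 84, 164], [37, 83, 163], [41, 68, 111], [49, 78, 114], [40, 66, 100], [39, 64, 95], [38, 64, 94], [38, 62, 94], [38, 63, 95]]
[[67, 113, 169], [82, 136, 204], [90, 147, 218], [78, 124, 189], [21, 47, 93], [19, 47, 92], [42, 93, 166], [86, 178, 242], [87, 177, 238], [85, 178, 240]]
[ 311  136   18  114 1472]
126 None None; 134 None None; 142 315 327; 150 314 327; 158 314 327; 166 314 326; 174 313 326; 182 313 326; 190 313 326; 198 312 325; 206 312 325; 214 312 324; 222 312 324; 230 312 324; 238 312 323; 246 311 322; 
rect ((547.484130859375, 170.43927001953125), (95.52014923095703, 11.420562744140625), 16.470922470092773)
[[500.06 162.37]
 [503.3  151.42]
 [594.9  178.5 ]
 [591.67 189.46]]
```

```bash
python3 - <<'E'
from h import *
np.set_printoptions(precision=2,suppress=True)
R=Rdown(.2875+np.pi); x,y=545.3,169.8
gripper_to(50,40)
move_pose([x,y,130],R); move_straight([x,y,72],max_speed=80); 
print(state()["ee_pos"],state()["ft_force"])
gripper_to(0,40); s=state(); print("grip",s["grip_width"],s["grip_force"],s["ft_force"])
move_straight([x,y,240],max_speed=150)
move_pose([428,-179,240],Rdown(.2-np.pi/2)); hold(.4)
s=state(); im=grab_frame("wrist"); cv2.imwrite("pics/w2.png",im); np.save("w2.npy",dict(s))
print(s["ee_pos"],s["clock"],s["grip_width"],s["ft_force"])
E
```

```text
[545.67 169.92  72.56] [ 0.28  0.77 -0.06]
grip 10.963853829857275 40.78078508377075 [-0.78 -0.72  2.17]
[ 428.07 -178.91  239.97] 9.0583 11.290753397708276 [ 0.94 -0.46 -0.6 ]
```

View pics/w2.png

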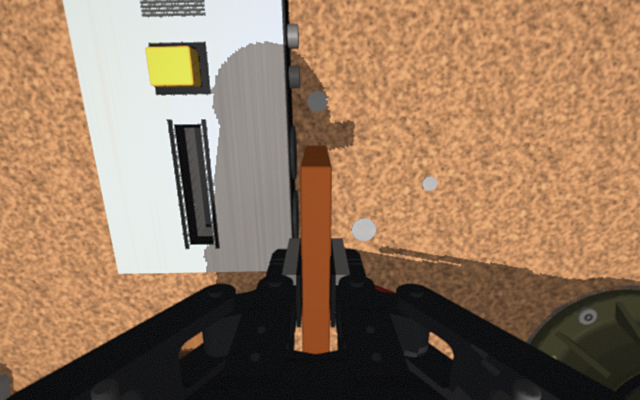

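The wrist view shows the cassette held squarely, with its near end at rows 147–166. The slot's black lines run (170,120)–(187,249) and (205,120)–(216,248), and the key is at about (170,66). I'll take an enlarged crop and compute from it.

```bash
python3 - <<'E'
from h import *
np.set_printoptions(precision=1,suppress=True)
s=np.load("w2.npy",allow_pickle=True).item(); im=cv2.imread("pics/w2.png"); c=cam("wrist",s)
P=pix(c,[(170,120),(187,249),(205,120),(216,248)],70)[:,:2]; print("slot",P, P.mean(0))
for a,b in((0,1),(2,3)): d=P[a]-P[b]; print(np.linalg.norm(d),np.degrees(np.arctan2(*d[::-1])))
L=pix(c,[(63,0),(118,273)],70)[:,:2]; d=L[0]-L[1]; print("edge",np.degrees(np.arctan2(*d[::-1])),L)
K=pix(c,[(146,47),(194,45),(201,84),(150,86)],92)[:,:2]; print("key",K,K.mean(0))
e=pix(c,[(302,166),(331,166)],237.5); print("tape end in tool",(e-s["ee_pos"])@s["eef_rot"])
crop=cv2.resize(im[30:285,60:310],None,fx=2.3,fy=2.3,interpolation=cv2.INTER_CUBIC); cv2.imwrite("pics/c2.png",crop)
E
```

```text
slot [[ 560.1 -210. ]
 [ 534.7  -93.1]
 [ 530.9 -215.9]
 [ 507.8  -99.6]] [ 533.3 -154.7]
119.68012555976004 -77.75283999749944
118.63553077574304 -78.77350071579933
edge -77.59861370562753 [[ 648.8 -284.8]
 [ 598.2  -54.3]]
key [[ 572.7 -262.4]
 [ 537.9 -270.9]
 [ 529.9 -244.5]
 [ 568.1 -235.4]] [ 552.2 -253.3]
tape end in tool [[48.  -4.5  2.5]
 [48.   6.2  2.5]]
```

View pics/c2.png

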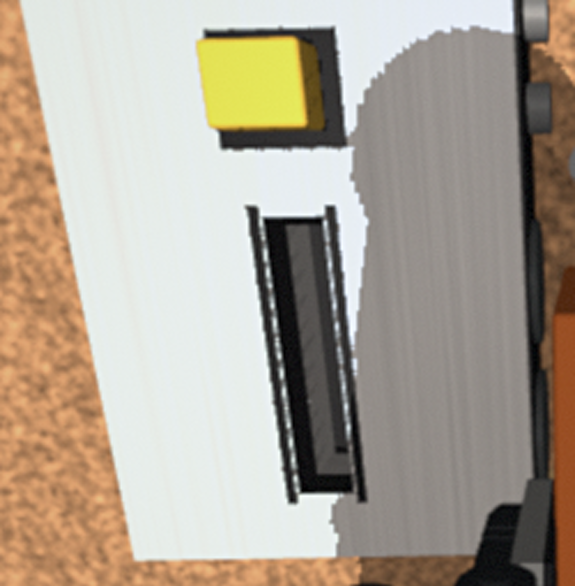

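The crop gives the mouth corners as (264,218), (322,218), (352,492) and (300,494), with the key's top face beside them. I'll insert with a guarded, force-compliant descent.

```bash
python3 - <<'E'
from h import *
np.set_printoptions(precision=1,suppress=True)
s=np.load("w2.npy",allow_pickle=True).item(); c=cam("wrist",s)
f=lambda q:np.array(q)/2.3+[60,30]
M=pix(c,f([(264,218),(322,218),(352,492),(300,494)]),70)[:,:2]; K=pix(c,f([(197,40),(298,38),(308,128),(212,130)]),92)[:,:2]
print("mouth",M.mean(0),np.linalg.norm(M[0]-M[1]),np.linalg.norm(M[1]-M[2]),"key",K.mean(0),np.linalg.norm(K[0]-K[1]),np.linalg.norm(K[1]-K[2]))
d=M.mean(0)-K.mean(0); print("slot-key",np.linalg.norm(d),np.degrees(np.arctan2(*d[::-1])))
a=np.radians(-78.1); R=Rdown(a); ux=R[:2,0]
t=(M.mean(0)+[533.3,-154.7])/2+2*ux; print("target",t)
move_pose([*t,165],R); move_straight([*t,145],max_speed=80); hold(.3)
f0=state()["ft_force"]; z=145; p=t.copy()
while z>100.5:
    z=max(z-3,100.5); move_straight([*p,z],max_speed=40); hold(.05)
    s=state(); F=s["ft_force"]-f0; L=F[:2]@R[:2,:2]
    print(z,s["ee_pos"],F,"tool xy",L,s["grip_width"])
    if F[2]>14: break
    p=p+np.where(np.abs(F[:2])>1.5,np.clip(.2*F[:2],-1,1),0)
print(state()["clock"]); cv2.imwrite("pics/s3.png",grab_frame("side")); 
E
```

```text
mouth [ 533.3 -154.8] 21.569534382713424 110.44799012359802 key [ 553.9 -252.2] 32.69895464176004 27.557861497233382
slot-key 99.55365740268022 101.92107909131363
target [ 533.7 -156.7]
142 [ 533.6 -156.7  141.8] [ 0.8 -0.3  0.6] tool xy [ 0.5 -0.7] 11.15204334336591
139 [ 533.6 -156.7  138.8] [-0.5 -0.5  0.7] tool xy [0.4 0.5] 11.354386064401153
136 [ 533.7 -156.7  135.9] [-0.5 -0.2  1.5] tool xy [0.1 0.5] 11.0843774095277
133 [ 533.7 -156.7  132.9] [-1.1 -0.1  1.1] tool xy [-0.2  1.1] 11.369865522267013
130 [ 533.7 -156.7  129.9] [-0.6 -0.1  0.6] tool xy [0.  0.6] 10.963477883619209
127 [ 533.7 -156.7  126.9] [-0.3  0.4  0.4] tool xy [-0.5  0.2] 11.144286743050213
124 [ 533.8 -156.6  123.9] [ 0.5 -0.2  0.2] tool xy [ 0.3 -0.4] 11.250973083126574
121 [ 533.8 -156.7  120.9] [1.6 0.4 0.9] tool xy [-0.1 -1.6] 11.10987226023614
118 [ 534.  -156.7  117.8] [-0.2  0.2  0.3] tool xy [-0.2  0.1] 11.242253240818254
115 [ 534.  -156.7  114.8] [ 0.9 -0.6  0.2] tool xy [ 0.8 -0.7] 11.399406873396202
112 [ 534.  -156.7  111.8] [ 0.9 -0.1  0.1] tool xy [ 0.3 -0.9] 11.005367707049153
109 [ 534.  -156.7  108.8] [-0.4  0.6  0.8] tool xy [-0.6  0.2] 11.34475239914612
106 [ 534.  -156.7  105.8] [-0.5 -0.2  1.6] tool xy [0.1 0.5] 11.401442221315074
103 [ 534.  -156.7  102.8] [ 0.5 -0.2  0.6] tool xy [ 0.3 -0.4] 11.163041781499796
100.5 [ 534.1 -156.8  100.6] [ 0.1 -0.4  1.9] tool xy [ 0.4 -0. ] 11.484521864652827
14.9
```

```bash
python3 - <<'E'
from h import *
np.set_printoptions(precision=1,suppress=True)
p=state()["ee_pos"]; z=p[2]; f0=np.array([0,0,.5])
p=np.array([534.,-156.7])
while z>98:
    z-=.6; move_straight([*p,z],max_speed=20); hold(.05); F=state()["ft_force"]
    print(z,F)
    if F[2]>6: break
gripper_to(35); hold(.1); move_straight([*p,150]); 
# back off to view slot and key
a=np.radians(-78.1); R=Rdown(a); q=p+R[:2,0]*10
move_straight([*q,220]); hold(.3)
s=state(); im=grab_frame("wrist"); cv2.imwrite("pics/w4.png",im); np.save("w4.npy",dict(s)); print(s["ee_pos"],s["clock"])
E
```

```text
99.98883623562516 [-1.  -0.1  4.1]
99.38883623562516 [-3.1  0.3  7.2]
[ 535.8 -166.4  219.2] 17.4167
```

View pics/w4.png

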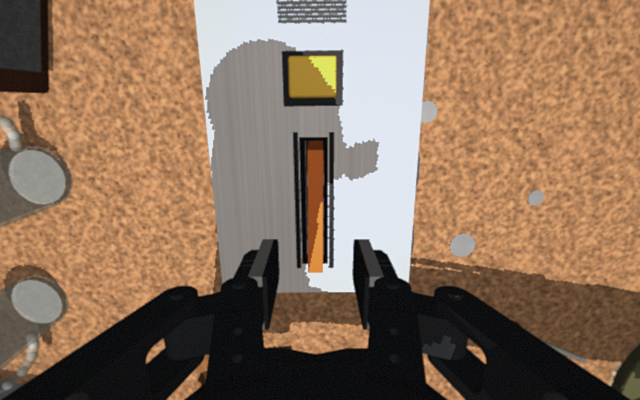

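The cassette is seated in the slot (top face rows 140–272), and the key's top face is about (289,54)–(338,98). Now the key press.

```bash
python3 - <<'E'
from h import *
np.set_printoptions(precision=2,suppress=True)
s=np.load("w4.npy",allow_pickle=True).item(); c=cam("wrist",s)
T=pix(c,[(315,139),(315.5,272)],98)[:,:2]; print("tape len",np.linalg.norm(T[0]-T[1]))
K=pix(c,[(289,54),(337,54),(338,98),(288,98)],92)[:,:2]; k=K.mean(0); print("key",k)
k=(k+[553.9,-252.2])/2
def avg(n=8):
    F=[]
    for _ in range(n): hold(.02); s=state(); F.append(np.r_[s["ft_force"],s["ee_pos"][2]])
    return np.mean(F,0)
R=Rdown(np.radians(-78.1))
move_straight([*k,200],R); gripper_to(0,20); move_straight([*k,124],max_speed=120); hold(.2)
b=avg(12); print("base",b,state()["grip_width"])
z=124
while z>109:
    z-=1; move_straight([*k,z],max_speed=30); a=avg(); print(z,a[3],(a-b)[:3])
    if a[2]-b[2]>5: break
print(state()["clock"])
cv2.imwrite("pics/s5.png",grab_frame("side"))
E
```

```text
tape len 106.3278640727202
key [ 554.94 -252.74]
base [  0.13   0.04   0.02 124.62] 0.09039577580118906
123 122.92807262474852 [ 0.02 -0.24  0.19]
122 121.95580024311165 [-0.13  0.21 -0.25]
121 120.96417224041282 [-0.26 -0.18 -0.09]
120 119.96581981046661 [-0.31  0.17 -0.08]
119 118.9621214492072 [-0.07 -0.28  0.01]
118 117.96575712797727 [-0.46  0.18  0.01]
117 117.22668872521942 [0.23 0.09 0.84]
116 116.24617721911024 [0.17 0.29 2.48]
115 115.15300294820995 [ 0.26 -0.14  3.15]
114 114.14060598925721 [ 0.62 -0.14  3.43]
113 113.13286990771375 [ 0.71 -0.24  3.58]
112 112.13498597594366 [ 0.61 -0.71  4.38]
111 111.12870556336142 [ 1.03 -0.68  4.73]
110 110.18716306422834 [ 0.93 -0.41  5.32]
25.2
```

```bash
python3 - <<'E'
from h import *
s=state(); p=s["ee_pos"]
k=((np.array([554.94,-252.74])+[553.9,-252.2])/2)
move_straight([*k,108.75],max_speed=20); hold(.4)
F=[]
for _ in range(20): hold(.02); s=state(); F.append(np.r_[s["ft_force"],s["ee_pos"]])
print(np.mean(F,0).round(2),s["clock"])
im=grab_frame("side"); c=cam("side")
cv2.imwrite("pics/s6.png",cv2.resize(im[90:370,240:490],None,fx=2.1,fy=2.1,interpolation=cv2.INTER_CUBIC))
E
```

```text
[ 7.5000e-01 -2.3000e-01  5.8500e+00  5.5451e+02 -2.5251e+02  1.0910e+02] 26.2333
```

View pics/s6.png

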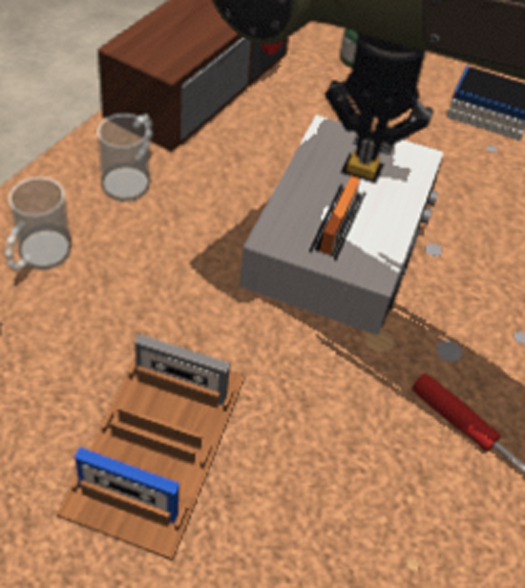

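The side view shows the cassette standing low in the slot at about (340,220), the fingers on the key at (365,165), and the grey and blue cassettes and mugs undisturbed. The force of 5.85 N and the height both put the key at about 7.8 mm.

```bash
python3 -c "
from station import *
print(sign_off())"
```

```text
the job is handed in; nothing more can be done
None
```

The job is handed in at about 26 s on the robot's clock: the orange cassette is home in the slot and released, and closed fingers are holding the cue paddle about 7.8 mm down at about 5.9 N, with the other cassettes and the mugs undisturbed.

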